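# Open the child-proof vitamin bottle and hold its cap

### The arm

A 7-joint arm with a two-finger parallel gripper is mounted at the origin on the work surface. World frame = base frame: x ahead of the robot, y to its left, z up, the work surface at z = 0. Lengths are in m, angles in degrees, forces in N, time in s.
With the tool pointing down it reaches from about 0.35 to 0.775 m from the base axis. Payload 3.1 kg.
Tool frame: the origin (TCP) lies on the mounting face of the last link; the fingertips stand 173 mm ahead of it and the grasp point (between the pads) lies 155 mm ahead of it; z points along the fingers, y is the direction in which the jaws open and shut (so a half turn about z gives the same grasp; the last joint's range is limited). The gripper opens to 85 mm and grips with 20 to 120 N. Pads are 22 mm wide; open, the fingers measure 114 mm over their backs; the gripper's body (76 mm by 85 mm) begins 54 mm behind the grasp point. The pads swing forward as they close: fully open they stand 13 mm farther back than shut.
Start: joints at [69.345, 17.813, 0.802, 86.603, -0.252, 75.585, -1.558], TCP at [0.172, -0.522, 0.405] pointing down, gripper open.
Joint ranges: [-154.91, 154.91], [-16.99, 109.72], [-72.82, 74.43], [7.12, 147.25], [-82.49, 262.49], [11.32, 116.49], [-174.64, 174.64]. Speed limits (degrees/s): [159.86, 159.86, 180, 180, 180, 180, 180].

### API

Orientations are given as [roll, pitch, yaw] about the fixed x, y, z axes, in that order (R = Rz(yaw) Ry(pitch) Rx(roll)).
In Python, from plant import env gives the robot as it stands.
- The arm moves only by the shell command python3 -m jog 'ROWS' [FORCE]. ROWS is JSON, a list of rows, each an object of numbers: "x", "y", "z": the shift along the tool's x, y, z in m; "ax", "ay", "az": the turn, a rotation vector about the tool's x, y, z in degrees; "hand": the gripper command: -1 is fully open, 1 is shut, values between are in proportion. A call has 1 to 20 rows; each row shifts and turns the commanded pose from where the row before left it, along the tool's axes as they then stand; what a row does not reach is not made up. A row lasts 1/10 s, in which the tool goes at most 50 mm and 8.59 degrees, less where a joint would pass 70% of its speed; a pose out of reach is approached as far as the arm can. A call is refused whole if a number of a shift passes 0.05 or a number of a turn 8.59, either way. A call with a gripper value outside its range is refused whole. The fingers move at their own pace and stop on an object; FORCE is the grip in N (left out, the last holds). Time passes only in rows, so rows that do not move let the fingers close. It gives the time, the measured TCP pose, the force and the opening at its end, in the units of the state.
- env.state(): the state, without advancing time (a new reading comes with each control period).
- env.snapshot(name): name is "scene" or "side" or "wrist"; returns a dict with "img" (400x640x3 uint8, red, green, blue), "z_map" (400x640 float32, m along the optical axis (not along the pixel's ray), 0 where there is no reading), "fx", "fy", "cx", "cy" (pixels), "origin" and "attitude" of the camera in the world. Camera axes: x right, y up, looking along -z (the intrinsics and any distortion apply to the point x, -y, -z); pixel columns grow to the right and rows downward; lengths in m; the calibration is good to about 2 mm. A picture is of the moment at which its call begins.
- env.finish_job(): hands the job in, once; it reports no verdict.
The state is a dict: "time_s": time; "joint_pos": joint angles; "qvel": joint speeds; "joint_torque": joint torques, N m; "tool_pos": TCP position; "orientation": TCP orientation; "contact_force": force on the tool from outside, world axes, zero at the start; "wrist_torque": the same for the moment, N m; "finger_gap": finger opening in m.
Only numpy, scipy, OpenCV 4.12 (cv2) and the standard library are available. Lean on these libraries where they do the work, as an engineer would, in place of code of your own. Each camera call takes 0.05 s, during which the arm holds its last target. There are 200 camera calls.

### The job

Open the child-proof vitamin bottle for me: press its white cap down against the spring, keep it pressed while you twist it anticlockwise (seen from above) about a sixth of a turn until it is free, then lift it off. Finish while still holding the cap in the gripper, level and still, straight above the bottle with its underside about 5 cm above the open mouth, so that it can go straight back on; do not put it down or let go. Leave the rabbit, the stacking cup, the sippy cup and the pacifier clip standing where they are.

Things in the scene. Friction and masses are not known exactly. Their poses are not given: they have to be found in the camera images.
- bottle: amber bottle with white and orange band, held fast in a mint-green suction-foot holder stuck to the glass: it cannot move or turn. Origin: centre of the holder's underside, on the table; z up. Heights above the table: foot (92 mm across) up to 24 mm; body 56 mm across up to 70; shoulder slopes in to the 28 mm neck at 79; rim 112. Three lugs on the neck hold the cap.
- cap: white ribbed push-and-turn cap, red curved arrow on top, 48 mm across, 36 mm high, about 30 g, loose but locked on the bottle by lugs. Origin: centre of its underside; z up its axis. Locked, its underside is 90 mm above the table (22 mm below the mouth), 12 mm above the bottle's shoulder; it then cannot be lifted, nor turned more than a few degrees. Can be gripped across any diameter.
- mouth (a point): centre of the bottle's open mouth, level with the rim, 112 mm above the table. A white sprung plug, 18 mm across, sits in it and pushes the cap up: pressing the cap down takes about 3 N to begin, 9 N at the hard stop 7 mm down. Sideways play of the cap on the neck about 1.5 mm.
- cap_top (a point): centre of the cap's flat top, 36 mm above its origin, 126 mm above the table when locked. Pressed more than 4 mm down (5 to 7 is good) the cap can be turned anticlockwise seen from above; turned by 40 to 80 degrees (60 is best, hard stop at about 86) it is free, needs no more pressing, and lifts straight off.
- rabbit: loose ceramic rabbit figurine, white, about 70 mm across and 111 mm high; origin at the centre of its underside. Bystander
- stacking_cup: loose open orange plastic cup, 68 mm across the rim, 52 mm high; origin at the centre of its underside. Bystander
- sippy_cup: loose steel sippy cup with mint lid, 70 mm across (113 mm over its two handles) and 113 mm high; origin at the centre of its underside. Bystander
- pacifier_clip: loose blue and white plastic pacifier clip with steel loop lying flat, about 65 mm by 20 mm, 18 mm high; origin at the underside. Bystander
Not all that is in view belongs to the job. What is shaped like the cap but blue is not meant.

How it is judged (in metres and radians):
On the way, in this order (a step that is already met when the one before it is completed fails the run):
1. the cap is pressed down by more than 3 mm (z of cap in the frame of bottle below 0.087 m), for 0.1 s.
2. the cap is turned by more than 35 degrees while still on the neck (angle between the x axis of cap and the x axis of bottle, either way round above 0.61 rad and z of cap in the frame of bottle below 0.096 m and horizontal distance between cap and bottle below 0.006 m), for 0.05 s.
At the end, for the whole second after the job is handed in: The cap is held by the fingers (more than 2 N), touching the bottle nowhere, level within 0.2 rad and still (under 20 mm/s), its underside 30 to 80 mm above the bottle's mouth and its axis within 20 mm of the bottle's; the four bystanders are within 20 mm of where they stood (z of cap in the frame of mouth between 0.03 and 0.08 m and horizontal distance between cap and mouth below 0.02 m and angle between cap's own z axis and vertical below 0.2 rad and contact force between the fingers and cap above 2 N and contact force between cap and bottle below 0.05 N and linear speed of cap below 0.02 m/s and distance of each of rabbit, stacking_cup, sippy_cup, pacifier_clip from where it was at the start of the episode below 0.02 m); the arm keeps its last pose, push and grip.
It fails at once if the white ceramic rabbit figurine is shifted by more than 20 mm or tipped (distance of rabbit from where it was at the start of the episode above 0.02 m or angle between rabbit's own z axis and vertical above 0.4 rad).
It fails at once if the orange stacking cup is shifted by more than 20 mm or tipped (distance of stacking_cup from where it was at the start of the episode above 0.02 m or angle between stacking_cup's own z axis and vertical above 0.4 rad).
It fails at once if the steel sippy cup is shifted by more than 20 mm or tipped (distance of sippy_cup from where it was at the start of the episode above 0.02 m or angle between sippy_cup's own z axis and vertical above 0.4 rad).
It fails at once if the pacifier clip is shifted by more than 20 mm or tipped (distance of pacifier_clip from where it was at the start of the episode above 0.02 m or angle between pacifier_clip's own z axis and vertical above 0.4 rad).
It also fails if it takes over 35 s, if anything falls off the work surface, if the arm or the gripper's body presses on something with over 40 N, if the wrist force passes 120 N, or if a joint passes its speed limit or range.

## Working session

There is one attempt and no reset: what is moved stays moved. The work goes in short steps, Python scripts to look and compute and a shell command to move; the robot and the scene stay as the last step left them, time stands still between calls to the robot, and variables do not carry over. Pictures are saved under pics/ and viewed, about 8 in all and at most 12, crops included, and the job is handed in when it is done.

```bash
mkdir -p pics; ls
cat > h.py <<'E'
import numpy as np, cv2
from scipy.spatial.transform import Rotation as R
from plant import env
def snap(n,f):
    s=env.snapshot(n); cv2.imwrite('pics/%s.png'%f,s['img'][:,:,::-1]); 
    np.savez('pics/%s.npz'%f,**{k:np.array(v) for k,v in s.items()}); return s
def world(s):
    a=np.array(s['attitude'],float); 
    M=a if a.shape==(3,3) else R.from_euler('xyz',a,degrees=True).as_matrix()
    z=s['z_map']; v,u=np.mgrid[:z.shape[0],:z.shape[1]]
    P=np.stack([(u-s['cx'])/s['fx']*z,-(v-s['cy'])/s['fy']*z,-z],-1)
    return P@M.T+np.array(s['origin'])
E
python3 - <<'E'
from h import *
print(env.state())
for n in ['scene','side']:
    s=snap(n,n+'0'); print(n,{k:v for k,v in s.items() if k not in('img','z_map')})
    
a=cv2.imread('pics/scene0.png');b=cv2.imread('pics/side0.png')
E
```

```text
pics
{'time_s': 0.0, 'joint_pos': array([69.3447543 , 17.85982171,  0.80123952, 86.69129623, -0.25268189,
       75.58587529, -1.55860265]), 'qvel': array([ 0.02251138, -0.01303968, -0.109562  ,  0.09220671, -0.0243449 ,
       -0.07134141,  0.04147292]), 'joint_torque': array([ 1.50291589e-04, -3.79920316e+01,  1.46124051e-01, -2.30591851e+01,
        1.22566056e-02,  1.36826755e-02, -5.60383739e-06]), 'tool_pos': array([ 0.17231635, -0.52196684,  0.40363115]), 'orientation': array([-1.79864860e+02,  4.82305031e-03,  1.82705376e+01]), 'contact_force': array([-0.04853983, -0.69240597,  0.47233322]), 'wrist_torque': array([0.01264506, 0.00930581, 0.02488403]), 'finger_gap': 0.08546907484143812}
scene {'fx': 364.0472503335879, 'fy': 364.0472503335879, 'cx': 325.6378610044909, 'cy': 198.52745251785197, 'origin': array([0.93893533, 0.3683219 , 0.58891365]), 'attitude': array([ 44.39447277,   1.01777037, 128.38386073])}
side {'fx': 401.0025261480612, 'fy': 401.0025261480612, 'cx': 322.3364142217865, 'cy': 199.2847363514124, 'origin': array([0.33934247, 0.49291163, 0.71891757]), 'attitude': array([ 3.82923022e+01, -1.47002495e-01, -1.52242539e+02])}
```

View pics/scene0.png

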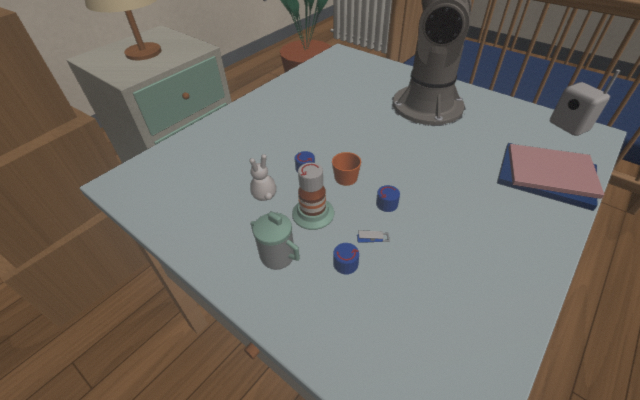

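View pics/side0.png

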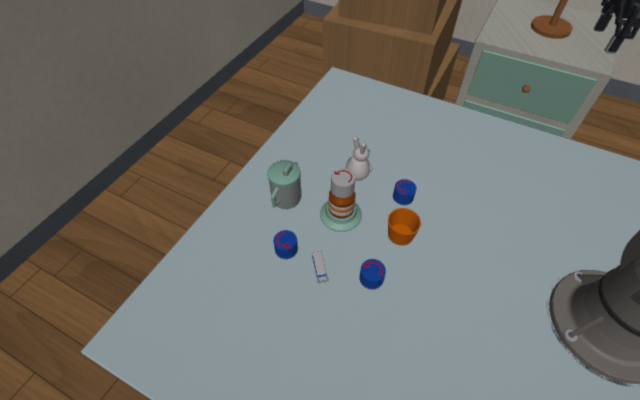

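The white cap sits on the amber bottle at scene (311,175) and side (343,180). The three blue look-alikes are at scene (305,162), (388,198) and (346,258). I take the white one because it has the red arrow and is on the bottle. The rabbit (262,182), sippy cup (276,240), stacking cup (346,168) and clip (373,237) are all close by.

Run:
```python
from h import *
for n,pts in [('scene0',{'captop':(311,171),'rabbit':(262,186),'cup':(346,160),'sippy':(273,232),'clip':(372,237),'tab':(450,230)}),('side0',{'captop':(343,175),'rabbit':(358,166),'cup':(403,218),'sippy':(284,172),'clip':(319,264),'tab':(430,320)})]:
    s=dict(np.load('pics/%s.npz'%n)); W=world(s)
    print(n,{k:W[v,u].round(3).tolist() for k,(u,v) in pts.items()})
    u,v=pts['captop']; B=W[v-20:v+20,u-20:u+20].reshape(-1,3)
    B=B[(B[:,2]>.12)&(B[:,2]<.132)]; print(len(B),B.mean(0),(B.min(0)+B.max(0))/2,np.ptp(B,axis=0))
    # height-band clusters
    m=((W[:,:,2]>.008)&(W[:,:,2]<.2)&(np.hypot(W[:,:,0]-.3,W[:,:,1]+.2)<.8)&(W[...,0]>.1)&(s['z_map']>0)).astype('uint8')
    k,l,st,c=cv2.connectedComponentsWithStats(m)
    for i in range(1,k):
        if st[i,4]>60:
            Q=W[l==i]; print(st[i,:4],Q.min(0).round(3),Q.max(0).round(3))
im=[]
for n,(u,v) in [('scene0',(311,190)),('side0',(343,195))]:
    im.append(cv2.resize(cv2.imread('pics/%s.png'%n)[v-50:v+50,u-50:u+50],(400,400),interpolation=cv2.INTER_CUBIC))
cv2.imwrite('pics/crop.png',np.hstack(im))
```

```text
scene0 {'captop': [0.549, 0.013, 0.127], 'rabbit': [0.579, -0.106, 0.042], 'cup': [0.386, -0.021, 0.03], 'sippy': [0.686, 0.04, 0.097], 'clip': [0.533, 0.151, 0.015], 'tab': [0.411, 0.264, 0.002]}
375 [0.5503161  0.01169479 0.12660581] [0.54772696 0.00919775 0.12477358] [0.04724887 0.04827103 0.00953421]
[400 112  24  10] [ 0.1   -0.036  0.008] [0.108 0.037 0.016]
[497 146 107  64] [0.1   0.264 0.008] [0.221 0.484 0.037]
[293 151  40  77] [ 0.42  -0.127  0.008] [0.591 0.054 0.13 ]
[332 152  29  33] [ 0.378 -0.036  0.008] [0.445 0.031 0.056]
[250 154  26  46] [ 0.544 -0.141  0.008] [ 0.597 -0.086  0.112]
[376 185  24  26] [0.402 0.096 0.008] [0.451 0.145 0.04 ]
[250 212  50  57] [ 0.642 -0.03   0.008] [0.712 0.083 0.115]
[358 230  25  11] [0.507 0.122 0.008] [0.55  0.168 0.021]
[333 243  26  30] [0.583 0.117 0.008] [0.633 0.166 0.04 ]
side0 {'captop': [0.548, 0.005, 0.126], 'rabbit': [0.559, -0.104, 0.044], 'cup': [0.418, -0.028, 0.025], 'sippy': [0.665, 0.039, 0.108], 'clip': [0.526, 0.148, 0.015], 'tab': [0.294, 0.147, -0.002]}
388 [0.54502228 0.01218117 0.12616599] [0.5462297  0.00906143 0.1247511 ] [0.0484076  0.04932346 0.00939033]
[321 136  52  94] [ 0.503 -0.146  0.008] [0.594 0.053 0.129]
[268 160  34  49] [ 0.64  -0.028  0.008] [0.71  0.084 0.116]
[393 179  24  25] [ 0.418 -0.126  0.008] [ 0.466 -0.077  0.041]
[388 208  33  37] [ 0.377 -0.036  0.008] [0.443 0.032 0.055]
[273 230  25  28] [0.583 0.118 0.008] [0.631 0.166 0.04 ]
[313 251  13  25] [0.507 0.122 0.01 ] [0.549 0.168 0.02 ]
[360 259  26  29] [0.4   0.096 0.008] [0.448 0.146 0.04 ]
[551 284   7  28] [ 0.1   -0.029  0.008] [0.106 0.031 0.015]
```

View pics/crop.png

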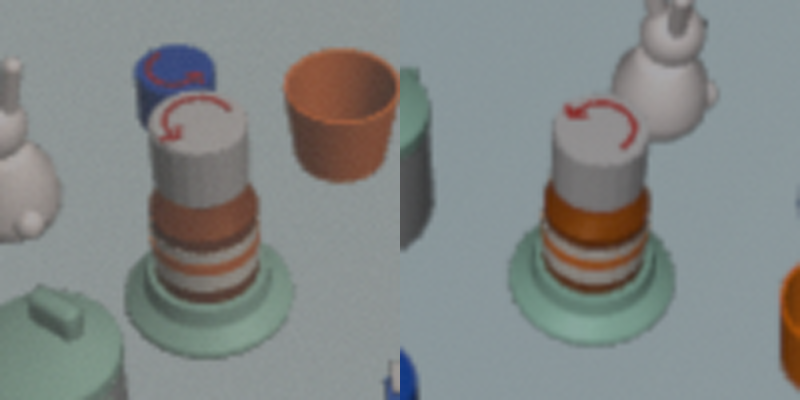

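The crop confirms it: white cap with a red arrow on the amber bottle. Its centre is about (0.547, 0.009) and its top at 0.126, as specified. Next I move above it.

```bash
python3 -m jog '[{"x":0.0348,"y":-0.0258,"z":0.002,"hand":-1},{"x":0.0348,"y":-0.0258,"z":0.002},{"x":0.0348,"y":-0.0258,"z":0.002},{"x":0.0348,"y":-0.0258,"z":0.002},{"x":0.0348,"y":-0.0258,"z":0.002},{"x":0.0348,"y":-0.0258,"z":0.002},{"x":0.0348,"y":-0.0258,"z":0.002},{"x":0.0348,"y":-0.0258,"z":0.002},{"x":0.0348,"y":-0.0258,"z":0.002},{"x":0.0348,"y":-0.0258,"z":0.002},{"x":0.0348,"y":-0.0258,"z":0.002},{"x":0.0348,"y":-0.0258,"z":0.002},{"x":0.0348,"y":-0.0258,"z":0.002},{"x":0.0348,"y":-0.0258,"z":0.002},{"x":0.0348,"y":-0.0258,"z":0.002},{},{},{}]'
python3 - <<'E'
from h import *
s=snap('wrist','w1'); W=world(s); st=env.state(); print(st['tool_pos'],st['orientation'],st['joint_pos'],st['contact_force'])
B=W[(W[...,2]>.122)&(W[...,2]<.131)&(np.hypot(W[...,0]-.547,W[...,1]-.009)<.04)&(s['z_map']>0)]
print(len(B),B.mean(0),(B.min(0)+B.max(0))/2,np.ptp(B,axis=0))
E
```

```text
[ 0.17234741 -0.52204414  0.40385026] [-1.79892670e+02  2.70880969e-03  1.82700273e+01] [69.34572534 17.85202056  0.80016931 86.67082514 -0.25360605 75.58628469
 -1.55901454] [-0.24886647 -0.12918067 -0.20632983]$[0]: bad value
<stdin>:4: RuntimeWarning: Mean of empty slice.
  ret = um.true_divide(
Traceback (most recent call last):
ValueError: zero-size array to reduction operation minimum which has no identity
```

View pics/w1.png

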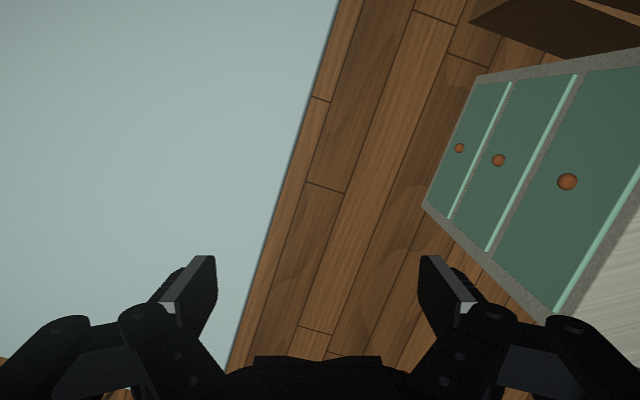

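The arm did not move, so the wrist view (fingers at about (190,300) and (445,300)) still shows the start pose with only table and floor. The call was refused, and row format looks like the cause: I'll give all keys.

```bash
python3 -m jog '[{"x":0.0348,"y":-0.0258,"z":0.002,"ax":0,"ay":0,"az":0,"hand":-1}]'; echo; python3 -m jog '[{"x":0.0348,"y":-0.0258,"z":0.002,"ax":0.0,"ay":0.0,"az":0.0,"hand":-1.0}]'
```

```text
time_s: 0.25
tool_pos: [0.1927, -0.4904, 0.402]
orientation: [179.9, 0.3, 17.6]
contact_force: [-0.3, 0.3, -0.2]
finger_gap: 0.0852

time_s: 0.35
tool_pos: [0.2218, -0.4513, 0.4]
orientation: [-180.0, 0.0, 18.0]
contact_force: [1.4, -0.5, -0.5]
finger_gap: 0.0853
```

All keys are required. 13 more rows to go.

```bash
python3 -m jog '[{"x":0.0348,"y":-0.0258,"z":0.002,"ax":0,"ay":0,"az":0,"hand":-1},{"x":0.0348,"y":-0.0258,"z":0.002,"ax":0,"ay":0,"az":0,"hand":-1},{"x":0.0348,"y":-0.0258,"z":0.002,"ax":0,"ay":0,"az":0,"hand":-1},{"x":0.0348,"y":-0.0258,"z":0.002,"ax":0,"ay":0,"az":0,"hand":-1},{"x":0.0348,"y":-0.0258,"z":0.002,"ax":0,"ay":0,"az":0,"hand":-1},{"x":0.0348,"y":-0.0258,"z":0.002,"ax":0,"ay":0,"az":0,"hand":-1},{"x":0.0348,"y":-0.0258,"z":0.002,"ax":0,"ay":0,"az":0,"hand":-1},{"x":0.0348,"y":-0.0258,"z":0.002,"ax":0,"ay":0,"az":0,"hand":-1},{"x":0.0348,"y":-0.0258,"z":0.002,"ax":0,"ay":0,"az":0,"hand":-1},{"x":0.0348,"y":-0.0258,"z":0.002,"ax":0,"ay":0,"az":0,"hand":-1},{"x":0.0348,"y":-0.0258,"z":0.002,"ax":0,"ay":0,"az":0,"hand":-1},{"x":0.0348,"y":-0.0258,"z":0.002,"ax":0,"ay":0,"az":0,"hand":-1},{"x":0.0348,"y":-0.0258,"z":0.002,"ax":0,"ay":0,"az":0,"hand":-1},{"x":0,"y":0,"z":0,"ax":0,"ay":0,"az":0,"hand":-1},{"x":0,"y":0,"z":0,"ax":0,"ay":0,"az":0,"hand":-1},{"x":0,"y":0,"z":0,"ax":0,"ay":0,"az":0,"hand":-1}]'
python3 - <<'E'
from h import *
s=snap('wrist','w2'); W=world(s); st=env.state(); print(st['tool_pos'],st['orientation'],st['joint_pos'],st['contact_force'])
B=W[(W[...,2]>.122)&(W[...,2]<.131)&(np.hypot(W[...,0]-.547,W[...,1]-.009)<.04)&(s['z_map']>0)]
print(len(B)); print(B.mean(0),(B.min(0)+B.max(0))/2,np.ptp(B,axis=0))
E
```

```text
time_s: 1.95
tool_pos: [0.5464, 0.0075, 0.3743]
orientation: [180.0, 0.1, 18.2]
contact_force: [-0.1, -0.6, -0.7]
finger_gap: 0.0855
[0.54638147 0.00713111 0.37447961] [1.79937912e+02 6.70078627e-02 1.81158514e+01] [ 16.76523351  20.50656534 -25.75727279  89.24488489   9.26636634
  72.41189402 -82.26909441] [ 0.50003033  0.23568    -0.69718481]
3829
[0.54645559 0.00913213 0.12635299] [0.5452587  0.00877379 0.12553062] [0.04834536 0.04792801 0.00686563]
```

View pics/w2.png

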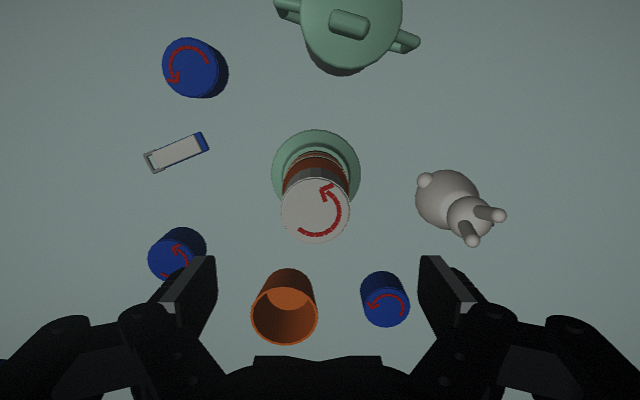

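The white cap is at pixel (315,210), centred between the fingers (image centre line about 318), and the bystanders are clear of the fingers' path. Depth gives (0.546, 0.009). Now I descend with a small y correction and close.

```bash
python3 -m jog '[{"x":0.0005,"y":-0.0016,"z":0.03,"ax":0,"ay":0,"az":0,"hand":-1},{"x":0,"y":0,"z":0.03,"ax":0,"ay":0,"az":0,"hand":-1},{"x":0,"y":0,"z":0.03,"ax":0,"ay":0,"az":0,"hand":-1},{"x":0,"y":0,"z":0.021,"ax":0,"ay":0,"az":0,"hand":-1},{"x":0,"y":0,"z":0,"ax":0,"ay":0,"az":0,"hand":-1},{"x":0,"y":0,"z":0,"ax":0,"ay":0,"az":0,"hand":-1},{"x":0,"y":0,"z":0,"ax":0,"ay":0,"az":0,"hand":-1}]'
python3 -m jog '[{"x":0,"y":0,"z":0,"ax":0,"ay":0,"az":0,"hand":1},{"x":0,"y":0,"z":0,"ax":0,"ay":0,"az":0,"hand":1},{"x":0,"y":0,"z":0,"ax":0,"ay":0,"az":0,"hand":1},{"x":0,"y":0,"z":0,"ax":0,"ay":0,"az":0,"hand":1},{"x":0,"y":0,"z":0,"ax":0,"ay":0,"az":0,"hand":1},{"x":0,"y":0,"z":0,"ax":0,"ay":0,"az":0,"hand":1},{"x":0,"y":0,"z":0,"ax":0,"ay":0,"az":0,"hand":1},{"x":0,"y":0,"z":0,"ax":0,"ay":0,"az":0,"hand":1}]' 60
```

```text
time_s: 2.7
tool_pos: [0.5475, 0.01, 0.2655]
orientation: [179.9, -0.2, 18.2]
contact_force: [0.2, -0.9, 0.9]
finger_gap: 0.0851
time_s: 3.5
tool_pos: [0.5471, 0.0105, 0.264]
orientation: [180.0, -0.1, 18.3]
contact_force: [0.9, 0.2, 2.9]
finger_gap: 0.0468
```

Gripped, with a gap of 47 mm. Press down 6 mm.

```bash
python3 -m jog '[{"x":0,"y":0,"z":0.002,"ax":0,"ay":0,"az":0,"hand":1},{"x":0,"y":0,"z":0.002,"ax":0,"ay":0,"az":0,"hand":1},{"x":0,"y":0,"z":0.002,"ax":0,"ay":0,"az":0,"hand":1},{"x":0,"y":0,"z":0,"ax":0,"ay":0,"az":0,"hand":1},{"x":0,"y":0,"z":0,"ax":0,"ay":0,"az":0,"hand":1},{"x":0,"y":0,"z":0,"ax":0,"ay":0,"az":0,"hand":1},{"x":0,"y":0,"z":0,"ax":0,"ay":0,"az":0,"hand":1}]'
python3 - <<'E'
from h import *
print(env.state()['contact_force'],env.state()['tool_pos'])
for n in('scene','side'):
    s=snap(n,n+'1'); W=world(s);w0=world(dict(np.load('pics/%s0.npz'%n)))
    c=(343,181) if n=='side' else (311,180)
    for D in(w0,W):
        B=D[c[1]-30:c[1]+30,c[0]-30:c[0]+30].reshape(-1,3);B=B[(np.hypot(B[:,0]-.547,B[:,1]-.01)<.018)&(B[:,2]>.105)&(B[:,2]<.132)];print(n,len(B),np.median(B[:,2]),B.mean(0))
im=[cv2.resize(cv2.imread('pics/%s.png'%n)[v-50:v+50,u-50:u+50],(400,400),interpolation=cv2.INTER_CUBIC) for n,(u,v) in [('scene1',(311,180)),('side1',(343,180))]]
cv2.imwrite('pics/crop1.png',np.hstack(im))
E
```

```text
time_s: 4.2
tool_pos: [0.5471, 0.0105, 0.2586]
orientation: [180.0, -0.1, 18.3]
contact_force: [-0.9, -0.9, 7.6]
finger_gap: 0.0469
[-0.87948296 -0.85735053  7.62405675] [0.54710368 0.01052532 0.25861222]
scene 177 0.12743596073133745 [0.54695167 0.01014679 0.12739929]
scene 177 0.12116689122004626 [0.54756137 0.00949499 0.12115482]
side 199 0.1266374298684012 [0.5470638  0.00979391 0.12667166]
side 25 0.12060642318313775 [0.53527123 0.00574085 0.1202602 ]
```

View pics/crop1.png

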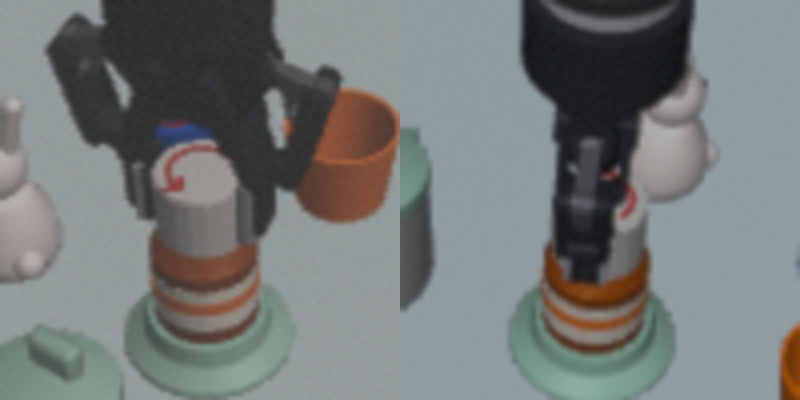

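The pads hold the cap, and its top is down about 6 mm (0.1274 → 0.1212) at 7.6 N. Twist 60° anticlockwise from above, which is −az because the tool points down.

```bash
python3 -m jog '[{"x":0,"y":0,"z":0,"ax":0,"ay":0,"az":-5,"hand":1},{"x":0,"y":0,"z":0,"ax":0,"ay":0,"az":-5,"hand":1},{"x":0,"y":0,"z":0,"ax":0,"ay":0,"az":-5,"hand":1},{"x":0,"y":0,"z":0,"ax":0,"ay":0,"az":-5,"hand":1}]'
python3 -m jog '[{"x":0,"y":0,"z":0,"ax":0,"ay":0,"az":-5,"hand":1},{"x":0,"y":0,"z":0,"ax":0,"ay":0,"az":-5,"hand":1},{"x":0,"y":0,"z":0,"ax":0,"ay":0,"az":-5,"hand":1},{"x":0,"y":0,"z":0,"ax":0,"ay":0,"az":-5,"hand":1},{"x":0,"y":0,"z":0,"ax":0,"ay":0,"az":-5,"hand":1},{"x":0,"y":0,"z":0,"ax":0,"ay":0,"az":-5,"hand":1},{"x":0,"y":0,"z":0,"ax":0,"ay":0,"az":-5,"hand":1},{"x":0,"y":0,"z":0,"ax":0,"ay":0,"az":-5,"hand":1},{"x":0,"y":0,"z":0,"ax":0,"ay":0,"az":0,"hand":1},{"x":0,"y":0,"z":0,"ax":0,"ay":0,"az":0,"hand":1},{"x":0,"y":0,"z":0,"ax":0,"ay":0,"az":0,"hand":1}]'
python3 - <<'E'
from h import *
print(env.state()['wrist_torque'],env.state()['joint_pos'])
for n in('scene','side'): snap(n,n+'2')
im=[cv2.resize(cv2.imread('pics/%s.png'%n)[v-50:v+50,u-50:u+50],(400,400),interpolation=cv2.INTER_CUBIC) for n,(u,v) in [('scene2',(311,180)),('side2',(343,180))]]
cv2.imwrite('pics/crop2.png',np.hstack(im))
E
```

```text
time_s: 4.7
tool_pos: [0.5471, 0.0111, 0.2587]
orientation: [180.0, -0.1, 38.5]
contact_force: [-1.3, -0.2, 8.3]
finger_gap: 0.0471
time_s: 5.8
tool_pos: [0.547, 0.0115, 0.2586]
orientation: [179.9, -0.1, 78.3]
contact_force: [-0.8, 0.5, 7.8]
finger_gap: 0.0471
[ 0.00509055  0.20153765 -0.02005033] [ 24.71993382  29.76819336 -38.07789869  97.5850419   20.69897309
  59.77335768 -31.91952792]
```

View pics/crop2.png

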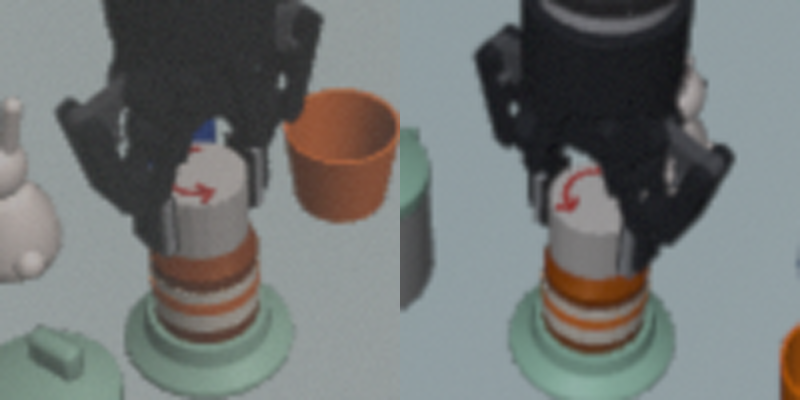

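The arrowhead turned with the gripper, from lower left to lower right of the cap top in the scene view, so the 60° took. Lift slowly by 20 mm first to check that it is free.

```bash
python3 -m jog '[{"x":0,"y":0,"z":-0.004,"ax":0,"ay":0,"az":0,"hand":1},{"x":0,"y":0,"z":-0.004,"ax":0,"ay":0,"az":0,"hand":1},{"x":0,"y":0,"z":-0.004,"ax":0,"ay":0,"az":0,"hand":1},{"x":0,"y":0,"z":-0.004,"ax":0,"ay":0,"az":0,"hand":1},{"x":0,"y":0,"z":-0.004,"ax":0,"ay":0,"az":0,"hand":1},{"x":0,"y":0,"z":0,"ax":0,"ay":0,"az":0,"hand":1}]'
```

```text
time_s: 6.5
tool_pos: [0.5467, 0.0105, 0.2778]
orientation: [180.0, 0.0, 78.3]
contact_force: [0.5, 0.2, -0.4]
finger_gap: 0.047
```

It's free, with no pulling force. Lift the remaining 58 mm.

```bash
python3 -m jog '[{"x":0,"y":0,"z":-0.01,"ax":0,"ay":0,"az":0,"hand":1},{"x":0,"y":0,"z":-0.01,"ax":0,"ay":0,"az":0,"hand":1},{"x":0,"y":0,"z":-0.01,"ax":0,"ay":0,"az":0,"hand":1},{"x":0,"y":0,"z":-0.01,"ax":0,"ay":0,"az":0,"hand":1},{"x":0,"y":0,"z":-0.01,"ax":0,"ay":0,"az":0,"hand":1},{"x":0,"y":0,"z":-0.008,"ax":0,"ay":0,"az":0,"hand":1},{"x":0,"y":0,"z":0,"ax":0,"ay":0,"az":0,"hand":1},{"x":0,"y":0,"z":0,"ax":0,"ay":0,"az":0,"hand":1},{"x":0,"y":0,"z":0,"ax":0,"ay":0,"az":0,"hand":1},{"x":0,"y":0,"z":0,"ax":0,"ay":0,"az":0,"hand":1},{"x":0,"y":0,"z":0,"ax":0,"ay":0,"az":0,"hand":1}]'
python3 - <<'E'
from h import *
for n in('scene','side'):
    s=snap(n,n+'3'); W=world(s); w0=world(dict(np.load('pics/%s0.npz'%n)))
    B=W[(np.hypot(W[...,0]-.547,W[...,1]-.01)<.018)&(W[...,2]>.18)&(W[...,2]<.215)&(s['img'].min(-1)>90)];print(n,len(B),np.median(B,0))
im=[cv2.resize(cv2.imread('pics/%s.png'%n)[v-100:v+100,u-100:u+100],(400,400),interpolation=cv2.INTER_CUBIC) for n,(u,v) in [('scene3',(311,180)),('side3',(343,190))]]
cv2.imwrite('pics/crop3.png',np.hstack(im))
E
```

```text
time_s: 7.6
tool_pos: [0.5466, 0.0104, 0.3352]
orientation: [-179.9, 0.0, 78.3]
contact_force: [-0.2, 0.2, -1.1]
finger_gap: 0.0471
scene 154 [0.54458253 0.01099977 0.19769528]
side 154 [0.54822986 0.01233129 0.19696546]
```

View pics/crop3.png

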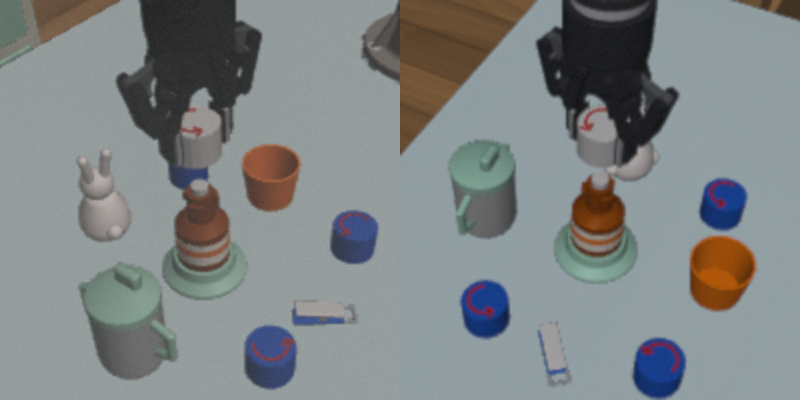

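The cap is off and held level over the open neck. Its top at 0.197 puts the underside about 49 mm above the mouth, and the bystanders look untouched. Handing in.

```bash
python3 -c "from plant import env; print(env.finish_job())"
```

```text
the job is handed in; nothing more can be done
None
```

The bottle is open: I pressed the white cap down about 6 mm (7.6 N), turned it 60° anticlockwise and lifted it straight off. I handed the job in just after 7.6 s on the robot's clock; no verdict is reported.

- **Cap at the end:** it is still gripped (finger gap 47 mm, grip set to 60 N). Its top measured 0.197 m, so its underside is about 49 mm above the mouth. The tool's tilt reads about 0.1° from vertical, and the cap's axis is within a few millimetres of the bottle's.
- **Bystanders:** the rabbit, stacking cup, sippy cup and pacifier clip look unmoved in the final pictures. I checked this by eye, not by measuring again.
- **Disagreements:** my first move was refused because rows must carry every key, and nothing moved. The two cameras differ by about 4 mm on the final cap position, which is inside the 20 mm allowed. No check failed.

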